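# Lift the hot boiled egg from the pan with the tongs

### The arm

A 7-joint arm with a two-finger parallel gripper is mounted at the origin on a cart in front of the work surface, level with it; the furniture and walls round the work are solid. World frame = base frame: x ahead of the robot, y to its left, z up, the work surface at z = 0. Lengths are in m, angles in rad, forces in N, time in s.
With the tool pointing down it reaches from about 0.35 to 0.9 m from the base axis. Payload 19.9 kg.
Tool frame: the origin (TCP) lies midway between the tips of the shut fingers; the grasp point (between the pads) lies 19 mm behind it; z points along the fingers, y is the line along which they close (so a half turn about z gives the same grasp; the last joint's range is limited). The gripper opens to 94 mm and grips with 3 to 60 N. Pads are 16 mm wide; open, the fingers measure 119 mm over their backs; the gripper's body (75 mm by 177 mm) begins 78 mm behind the grasp point.
Start: joints at [1.062, 0.417, -0.01, 1.614, 0.005, 1.111, -0.053], TCP at [0.282, -0.558, 0.205] pointing down, gripper open.
Joint ranges: [-2.81, 2.81], [-0.39, 2.02], [-1.27, 1.25], [0.06, 2.57], [-1.19, 4.33], [0.19, 2], [-2.82, 2.82]. Speed limits (rad/s): [1.89, 1.89, 2.39, 2.39, 3.01, 3.01, 3.01].

### API

Orientations are given as a rotation vector (axis times angle).
In Python, from cell import manip, imaging gives the robot as it stands.
- The arm moves only by the tool arm_command, never from a script. Its argument "moves" is one flat list of numbers, 4 for each row, row after row: the shift along the tool's x, y, z as a fraction of full scale, then the turn about the tool's z as a fraction of full scale. In form: [tx, ty, tz, yaw, tx, ty, tz, yaw, ...]. A call has 1 to 20 rows; each row is the pose to reach, as a shift and turn from the pose commanded when the call began, along the tool's axes at that moment, turning the shorter way round; what a row does not reach only later rows make up. Full scale, the value 1, is 0.4 m for a shift and 2 pi rad for a turn. A row lasts 1/12 s, in which the tool goes at most 41.7 mm and 7.16 degrees, less where a joint would pass 70% of its speed; a pose out of reach is approached as far as the arm can. A call with a number of a shift or a turn outside -1 to 1 is refused whole. A call with a gripper value outside its range is refused whole. "grip" is the closure, from 0 (fully open) to 1 (shut), set as the call begins (left out, the last holds). The fingers move at their own pace and stop on an object; "grip_force" is the grip in N (left out, the last holds). Time passes only in rows, so rows that repeat a pose let the fingers close. It gives the time, the measured TCP pose, the force, the opening and the grip force at its end, in the units of the state.
- manip.observe(): the state, without advancing time (a new reading comes with each control period).
- imaging.read_camera(name): name is "scene" or "top"; returns the picture (384x512x3 uint8, blue, green, red); there is no depth.
- imaging.camera_info(name): a dict with "camera_matrix" (3x3 intrinsics, pixels), "k1" (the pictures are not rectified: a ray, as slopes to the right and down, at radius r is drawn at 1 + k1 r^2 times it, then the intrinsics apply), "R" (3x3) and "t" (3): a world point X has camera coordinates R X + t. Camera axes: x right, y down, z forward; pixel columns grow to the right and rows downward; lengths in m; the calibration is good to about 2 mm. A picture is of the moment at which its call begins. camera_info takes no time and is no camera call.
- manip.sign_off(): hands the job in; it is judged then, once.
Trained networks look in the newest picture that a camera, given by its name, has taken for a name from the list of things; names that differ only in an ending like _2 or _b are one class to them, and where a whole thing is asked for, a point or a joint stands for the part that bears it (a point fixed in the world has none). Each returns a list of dicts, best first, with "p" (0 to 1); they miss things now and then, are a little off and sometimes report something else, mostly with a low value. They report only what shows in the picture. A call takes as long as a camera call.
- imaging.regions_of(camera, thing): "pixels" (384x512 bool, what is visible of it) and "rect" ([left, top, width, height] in pixels, round what is visible of it).
The state is a dict: "clock": time; "joint_pos": joint angles; "joint_vel": joint speeds; "joint_torque": joint torques, N m; "position": TCP position; "ee_rot": TCP orientation; "wrist_force": force on the tool from outside, world axes, zero at the start; "wrist_torque": the same for the moment, N m; "opening": opening from 0.0 (shut) to 1.0 (fully open); "finger_force": force on a finger pad.
Only numpy, scipy, OpenCV 4.12 (cv2) and the standard library are available. Lean on these libraries where they do the work, as an engineer would, in place of code of your own. Each camera call takes 0.05 s, during which the arm holds its last target. There are 200 camera calls.

### The job

Take the clear lid off the pan by its knob and stand it, rim down, on the free worktop. Then pick up the kitchen tongs, close them round the hot boiled egg in the pan - never touch it with the gripper itself and do not crush it - lift it out and hold it over the plain white mug, clear above the rim, so that it drips into the mug. Finish while still holding it there in the tongs; leave the mug standing where it is.

Things in the scene. Friction and masses are not known exactly. Their poses are not given: they have to be found in the camera images.
- pan: Aluminium camping pan, fixed on the worktop, 140 mm across, rim 60 mm high, two small black side handles reaching 92 mm from its axis (up to 51 mm high). Origin on its axis at the worktop, z up. On a steel plate inside stand three egg cups, 36 mm from the axis, 41 mm across, rims 64 mm above the worktop; the egg is in the one on the pan's +x side.
- lid: Clear domed lid, 139 mm across, dome 68 mm high, 0.14 to 0.28 kg, loose, sitting on the pan's rim at first. Origin in the middle of its lower rim, z up. On top a round black knob, 31 mm across, 28 mm high with its narrower neck. The worktop left of the pan is free for it (round x 0.49, y 0.33 always).
- lid_knob (a point): Middle of the top of the lid's knob, 96 mm above the lid's lower rim.
- egg_center (a point): Brown boiled egg, 44 mm across, 57 mm tall, 45 to 70 g, standing blunt end down in its cup, loose. This point is on its axis at its widest, 25 mm above its bottom and 32 mm below its top; it starts about 13 mm above the cup's rim. The shell cracks when squeezed with over 25 N from each side; 5 to 15 N holds it well.
- egg: The same egg: origin at its bottom end, z along its axis to the pointed end.
- tongs: Steel kitchen tongs with red jaws, 240 mm long with the pull ring, 20 mm tall, 0.11 kg, lying flat with both arms on edge. Origin mid-length on the centreline at the underside: balanced; grip here, across both arms. +x points to the jaws, y is the closing direction, z up; the pivot is 95 mm behind the origin. Arms' outsides here: 50 mm apart when open, 35 mm when closed on the egg.
- tongs_jaw (a point): Middle between the red jaws: 90 mm in front of the tongs' origin, 10 mm above the underside; the egg's widest part belongs here. The jaws are 20 mm tall and curved round an egg in plan, so lower them over it from above: with the arms held 45 mm apart at the origin they leave about 8 mm each side. They close twice as far as the arms at the origin.
- tongs_left (a joint): Angle of the tongs' left arm, rad: 0 fully open, about 0.08 when closed on the egg, at most 0.12; the right arm moves alike. A spring holds the arms open: pressed at the origin it takes about 6 N on each to start closing, 8 N when closed on the egg; about half of any further grip reaches the egg (25 to 35 N on the arms suits).
- mug_white: Plain white mug, green inside, no pattern, 80 mm across, 91 mm tall, loose. Origin 16 mm from its axis on the side of the handle, at the bottom; the handle points to its -y. (Another mug, patterned in blue, stands at the back.)
- mug_mouth (a point): Middle of the white mug's mouth, at the height of the rim (91 mm above the worktop); the opening is 72 mm wide.

How it is judged:
By the outcome, as a careful person would: the job done as asked, in the order asked, and still so for the second after the job is handed in, while the arm keeps its last pose, push and grip.
It also fails if it takes over 64 s, if anything falls off the work surface, if the arm or the gripper's body presses on something with over 40 N, if the wrist force passes 120 N, or if a joint passes its speed limit or range.

## Working session

There is one attempt and no reset: what is moved stays moved. The work goes in short steps, Python scripts to look and compute and a tool call to move; the robot and the scene stay as the last step left them, time stands still between calls to the robot, and variables do not carry over. Pictures are saved under pics/ and viewed, at most 10 in all, crops included, and the job is handed in when it is done.

Besides the shell and the picture viewer there is one more tool, called after ">>>" as name(argument=value, ...) on one line, values as JSON. arm_command: Moves the arm, as the interface text tells. Its arguments: {"type":"object","properties":{"moves":{"type":"array","items":{"type":"number","minimum":-1,"maximum":1}},"grip":{"type":"number"},"grip_force":{"type":"number"}},"required":["moves"]}

```bash
ls; mkdir -p pics; python3 - <<'E'
from cell import manip, imaging
import cv2, numpy as np
print({k:np.round(v,3) for k,v in manip.observe().items()})
ims=[]
for n in("scene","top"):
    im=imaging.read_camera(n); cv2.imwrite(f"pics/{n}0.png",im); i=imaging.camera_info(n); print(n,i)
    for th in("pan","lid","lid_knob","egg","tongs","mug_white"):
        for r in imaging.regions_of(n,th)[:2]:
            ys,xs=np.nonzero(r["pixels"]); print(th,round(r["p"],2),r["rect"],len(xs),xs.mean().round(1) if len(xs) else 0,ys.mean().round(1) if len(xs) else 0)
E
```

```text
pics
{'clock': np.float64(0.0), 'joint_pos': array([ 1.062,  0.418, -0.01 ,  1.614,  0.005,  1.111, -0.053]), 'joint_vel': array([ 0.002,  0.001,  0.   ,  0.003, -0.   , -0.   , -0.002]), 'joint_torque': array([ 1.0000e-03, -8.5127e+01,  6.3900e-01, -4.2599e+01, -4.9000e-02,
        1.9000e-02,  0.0000e+00]), 'position': array([ 0.282, -0.558,  0.205]), 'ee_rot': array([-3.055e+00, -7.280e-01,  1.000e-03]), 'wrist_force': array([-0.69 ,  0.943, -0.22 ]), 'wrist_torque': array([ 0.016, -0.008, -0.01 ]), 'finger_force': np.float64(0.0), 'opening': np.float64(1.001)}
scene {'camera_matrix': array([[454.62730415,   0.        , 249.99112473],
       [  0.        , 454.62730415, 193.14282358],
       [  0.        ,   0.        ,   1.        ]]), 'k1': -0.04655338828647357, 'R': array([[ 0.98729978,  0.15885699, -0.00189759],
       [ 0.08879588, -0.5616942 , -0.82256606],
       [-0.13173624,  0.81195079, -0.5686664 ]]), 't': array([-0.51374967, -0.00441344,  1.46933947])}
pan 0.85 [232.5, 166.5, 59.7, 27.2] 738 262.9 185.0
lid 0.93 [241.2, 144.2, 45.6, 39.7] 1302 263.5 163.4
lid_knob 0.74
[... 193 characters left out ...]
 1450 209.5 276.2
mug_white 0.87 [192.9, 252.1, 35.9, 47.2] 1426 209.5 276.1
top {'camera_matrix': array([[437.32278129,   0.        , 256.81719118],
       [  0.        , 437.32278129, 190.95469249],
       [  0.        ,   0.        ,   1.        ]]), 'k1': -0.1336156527029652, 'R': array([[-0.00697173, -0.99993724,  0.0087697 ],
       [-0.99226248,  0.00583052, -0.12402089],
       [ 0.12396198, -0.00956649, -0.99224085]]), 't': array([-0.11199445,  0.54288935,  1.13875677])}
pan 0.86 [148.8, 154.8, 46.0, 70.1] 337 175.4 197.4
lid 0.74 [133.5, 160.4, 59.0, 53.9] 2331 164.9 188.0
tongs 0.67 [251.8, 169.0, 23.4, 60.1] 42 266.0 212.8
mug_white 0.63 [328.8, 196.1, 44.3, 34.4] 977 349.4 212.5
```

```bash
python3 - <<'E'
import cv2
s=cv2.imread("pics/scene0.png");t=cv2.imread("pics/top0.png")
cv2.imwrite("pics/s0c.png",cv2.resize(s[120:320,140:400],None,fx=3,fy=3,interpolation=cv2.INTER_CUBIC)[:600,:800])
cv2.imwrite("pics/t0c.png",cv2.resize(t[110:300,120:385],None,fx=3,fy=3,interpolation=cv2.INTER_CUBIC)[:600,:800])
E
```

```text
(no output)
```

View pics/s0c.png

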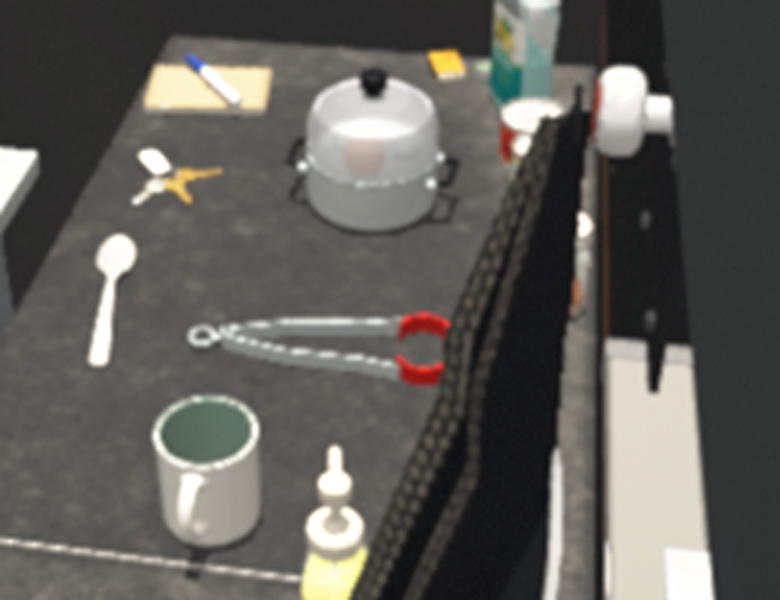

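View pics/t0c.png

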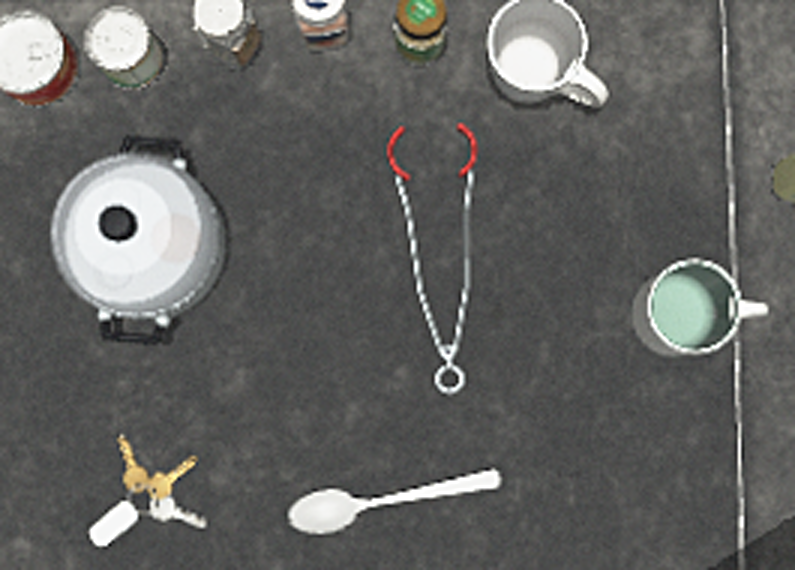

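The scene crop shows the pan with lid (knob at full px about 264,147), the tongs with jaws to the robot's far side, and the white mug (about 209,276). A soap bottle stands near the mug. In the top crop the knob is at full px (159,184), the tongs' ring at (270,236), the jaws around (264,161), and the mug mouth at (351,212). The egg shows faintly through the lid at about (178,189).

```bash
cat > h.py <<'E'
from cell import manip, imaging
import cv2, numpy as np
from scipy.spatial.transform import Rotation as Ro
def ray(cam,uv):
    i=imaging.camera_info(cam);K=i["camera_matrix"];d=(np.array(uv,float)-K[:2,2])/np.array([K[0,0],K[1,1]])
    s=d.copy()
    for _ in range(20): s=d/(1+i["k1"]*(s@s))
    return -i["R"].T@i["t"], i["R"].T@np.r_[s,1]
def onz(cam,uv,z):
    c,d=ray(cam,uv); return c+d*(z-c[2])/d[2]
def tri(uvs):
    A=np.zeros((3,3));b=np.zeros(3)
    for cam,uv in uvs:
        c,d=ray(cam,uv);d/=np.linalg.norm(d);P=np.eye(3)-np.outer(d,d);A+=P;b+=P@c
    return np.linalg.solve(A,b)
def proj(cam,X):
    i=imaging.camera_info(cam);p=i["R"]@np.array(X)+i["t"];s=p[:2]/p[2];s=s*(1+i["k1"]*(s@s));K=i["camera_matrix"]
    return s*[K[0,0],K[1,1]]+K[:2,2]
def togo(xyz,yaw=None):
    "fractions to bring TCP to xyz with tool y axis at world angle yaw (mod pi)"
    o=manip.observe();R=Ro.from_rotvec(o["ee_rot"]).as_matrix()
    d=R.T@(np.array(xyz)-o["position"])/0.4
    a=np.arctan2(R[1,1],R[0,1]);t=0
    if yaw is not None: t=-(yaw-a);t=(t+np.pi/2)%np.pi-np.pi/2
    return np.round(d,4),round(t/2/np.pi,4)
E
cat > a.py <<'E'
from h import *
s=cv2.imread("pics/scene0.png");t=cv2.imread("pics/top0.png")
def cen(im,x0,y0,x1,y1,f):
    c=im[y0:y1,x0:x1].astype(int);m=f(c);y,x=np.nonzero(m);return np.array([x.mean()+x0,y.mean()+y0]),len(x),np.c_[x+x0,y+y0]
dark=lambda c:c.max(2)<60
kt=cen(t,150,176,170,193,dark);ks=cen(s,254,142,276,152,dark)
print("knob",kt[:2],ks[:2],tri([("top",kt[0]),("scene",ks[0])]),onz("top",kt[0],.152),onz("scene",ks[0],.145))
red=lambda c:(c[...,2]>c[...,1]+60)&(c[...,2]>c[...,0]+60)
J=[]
for x0,x1 in((245,262),(268,282)):
    r=cen(t,x0,148,x1,172,red);w=np.array([onz("top",p,.02)[:2] for p in r[2]]);J.append(w);print("jaw",r[:2],w.mean(0),w.min(0),w.max(0))
ring=onz("top",(270,236),.01);print("ring",ring)
m=onz("top",(120+692/3,110+305/3),.091);print("mug",m,onz("scene",(140+207/3,120+438/3),.091))
for k in("top","scene"):print("lid place",proj(k,(.49,.33,0)))
print("egg guess",onz("top",(120+178/3,110+238/3),.08))
E
python3 a.py
python3 -c "
from h import *
c,d=ray('top',(171,186));print('panaxis? mid rim',onz('top',(120+140/3,110+238/3),.06))
o=manip.observe();print(Ro.from_rotvec(o['ee_rot']).as_matrix().round(3))"
```

```text
knob (array([159.14545455, 184.09090909]), 55) (array([264.07692308, 146.76923077]), 52) [0.54590839 0.12401459 0.14473039] [0.54563708 0.12264215 0.152     ] [0.54525938 0.123097   0.145     ]
jaw (array([251.69047619, 160.80952381]), 42) [ 0.62730553 -0.10214677] [ 0.60443074 -0.11382514] [ 0.65190665 -0.09476233]
jaw (array([275.87804878, 158.90243902]), 41) [ 0.63230167 -0.16854408] [ 0.60696571 -0.17448573] [ 0.65445636 -0.15812629]
ring [ 0.42203869 -0.15056211  0.01      ]
mug [ 0.48026898 -0.35464111  0.091     ] [ 0.48290641 -0.36662749  0.091     ]
lid place [ 97.07221969 211.97408096]
lid place [256.09053224 153.40501611]
egg guess [0.54184856 0.08523695 0.08      ]
panaxis? mid rim [0.54464683 0.12225648 0.06      ]
[[ 0.893  0.451 -0.   ]
 [ 0.451 -0.893  0.   ]
 [-0.    -0.    -1.   ]]
```

```bash
python3 -c "
from h import *
print(togo((.5455,.123,.235)),togo((.5455,.123,.133)))
for uv in((130,130),(162,126),(196,118),(300,128)):print(onz('top',uv,.05))"
```

```text
(array([ 1.3559, -1.2219, -0.0738]), 0.0) (array([ 1.3559, -1.2218,  0.1812]), 0.0)
[0.7096421  0.22914063 0.05      ]
[0.71955437 0.14104623 0.05      ]
[0.74090569 0.04850856 0.05      ]
[ 0.71133369 -0.23348361  0.05      ]
```

>>> arm_command(moves=[0,0,-0.25,0,0,0,-0.25,0,0.68,-0.61,-0.25,0,0.68,-0.61,-0.25,0,0.68,-0.61,-0.25,0,0.68,-0.61,-0.25,0,0.68,-0.61,-0.25,0,0.68,-0.61,-0.25,0,0.68,-0.61,-0.25,0,0.68,-0.61,-0.25,0,0.68,-0.61,-0.25,0,0.68,-0.61,-0.25,0,0.68,-0.61,-0.25,0], grip=0.2, grip_force=30)

```text
clock: 1.78
position: [0.4151, -0.2161, 0.3058]
ee_rot: [3.054, 0.733, 0.001]
wrist_force: [-0.1, -1.5, 0.2]
opening: 0.803
finger_force: 0.0
```

```bash
python3 -c "
from h import *
print(togo((.5455,.123,.235)),manip.observe()['clock'],manip.observe()['joint_pos'])"
```

```text
(array([ 0.675 , -0.6077,  0.1767]), 0.0) 1.7833 [ 0.66323674  0.05192667 -0.25847317  1.84681118  0.0142373   1.24393702
 -0.69935784]
```

>>> arm_command(moves=[0.675,-0.608,0.15,0,0.675,-0.608,0.15,0,0.675,-0.608,0.15,0,0.675,-0.608,0.15,0,0.675,-0.608,0.15,0,0.675,-0.608,0.15,0,0.675,-0.608,0.15,0,0.675,-0.608,0.15,0,0.675,-0.608,0.15,0,0.675,-0.608,0.15,0,0.675,-0.608,0.15,0,0.675,-0.608,0.15,0])

```text
clock: 2.78
position: [0.5461, 0.1199, 0.2451]
ee_rot: [3.056, 0.726, -0.001]
wrist_force: [0.2, -0.7, 0.2]
opening: 0.796
finger_force: 0.0
```

```bash
python3 -c "
from h import *
im=imaging.read_camera('scene');cv2.imwrite('pics/s1.png',im);print(togo((.5455,.123,.133)),proj('scene',(.545,.123,.1)))
r=imaging.regions_of('scene','mug_white');print(r[0]['p'],r[0]['rect'])
cv2.imwrite('pics/s1c.png',cv2.resize(im[90:300,160:420],None,fx=2.8,fy=2.8,interpolation=cv2.INTER_CUBIC))"
```

```text
(array([ 0.0027, -0.0087,  0.2809]), 0.0) [263.77158177 159.26942786]
0.66 [193.8, 252.5, 34.8, 48.3]
```

View pics/s1c.png

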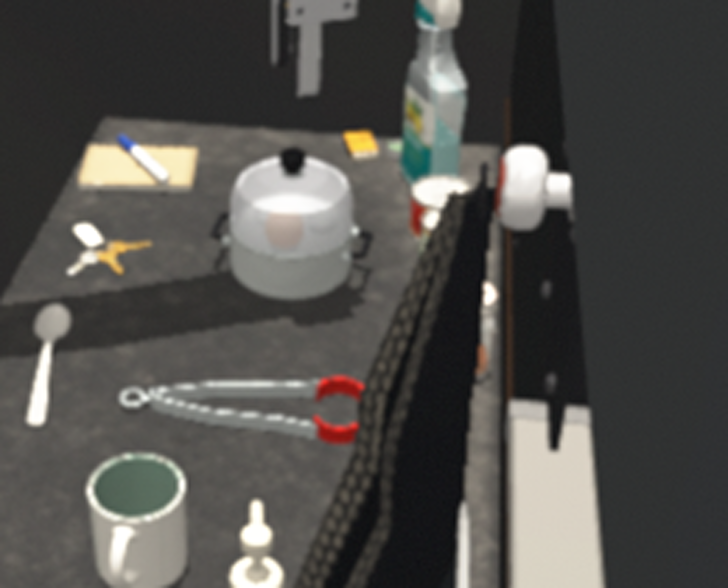

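>>> arm_command(moves=[0.003,-0.009,0.1,0,0.003,-0.009,0.2,0,0.003,-0.009,0.26,0,0.003,-0.009,0.281,0,0.003,-0.009,0.281,0,0.003,-0.009,0.281,0])

```text
clock: 3.38
position: [0.5461, 0.1247, 0.1344]
ee_rot: [3.056, 0.727, 0.002]
wrist_force: [0.2, 0.3, -0.7]
opening: 0.801
finger_force: 0.0
```

```bash
python3 -c "
from h import *
print(togo((.5455,.123,.133)),manip.observe()['wrist_force'],onz('scene',(318,157),0),onz('top',(130,130),.1))"
```

```text
(array([-0.0032,  0.0032,  0.0034]), 0.0) [ 0.23084076  0.34070736 -0.71259638] [0.71617801 0.33927383 0.        ] [0.69601696 0.21462269 0.1       ]
```

>>> arm_command(moves=[0,0,0.003,0,0,0,0.003,0,0,0,0.003,0,0,0,0.003,0,0,0,0.003,0,0,0,0.003,0], grip=1, grip_force=35)

```text
clock: 3.88
position: [0.5454, 0.1252, 0.1321]
ee_rot: [3.056, 0.728, 0.0]
wrist_force: [0.4, -0.2, -0.4]
opening: 0.413
finger_force: 0.0
```

>>> arm_command(moves=[0,0,0,0,0,0,0,0,0,0,0,0,0,0,0,0])

```text
clock: 4.22
position: [0.5454, 0.1252, 0.1319]
ee_rot: [3.056, 0.728, 0.0]
wrist_force: [0.2, -0.9, 2.2]
opening: 0.311
finger_force: 35.0
```

>>> arm_command(moves=[0,0,-0.03,0,0,0,-0.09,0,0,0,-0.16,0,0,0,-0.2,0,0,0,-0.2,0])

```text
clock: 4.63
position: [0.5467, 0.1258, 0.2159]
ee_rot: [3.056, 0.728, 0.008]
wrist_force: [0.8, 0.3, -1.8]
opening: 0.309
finger_force: 35.0
```

```bash
python3 -c "
from h import *
print(togo((.49,.33,.21)))
r=imaging.read_camera('top');cv2.imwrite('pics/t2.png',r);r=imaging.read_camera('scene');cv2.imwrite('pics/s2.png',r)
for q in imaging.regions_of('scene','egg')[:2]:print(q['p'],q['rect'])"
```

```text
(array([ 0.1036, -0.5195,  0.0146]), 0.0)
0.52 [255.2, 160.9, 11.7, 18.9]
```

>>> arm_command(moves=[0.005,-0.03,0,0,0.02,-0.1,0,0,0.035,-0.18,0,0,0.05,-0.26,0,0,0.07,-0.34,0,0,0.085,-0.42,0,0,0.097,-0.48,0,0,0.103,-0.515,0,0,0.104,-0.519,0,0,0.104,-0.519,0,0])

```text
clock: 5.62
position: [0.4877, 0.3302, 0.2109]
ee_rot: [-3.055, -0.731, 0.003]
wrist_force: [-0.1, -0.8, -1.8]
opening: 0.307
finger_force: 35.0
```

```bash
python3 -c "
from h import *
print(togo((.49,.33,.08)),manip.observe()['wrist_force'])
r=imaging.read_camera('scene');cv2.imwrite('pics/s3.png',cv2.resize(r[60:260,160:420],None,fx=3,fy=3,interpolation=cv2.INTER_CUBIC))"
```

```text
(array([0.0055, 0.0033, 0.3273]), 0.0) [-0.05809092 -0.81864574 -1.8370222 ]
```

View pics/s3.png

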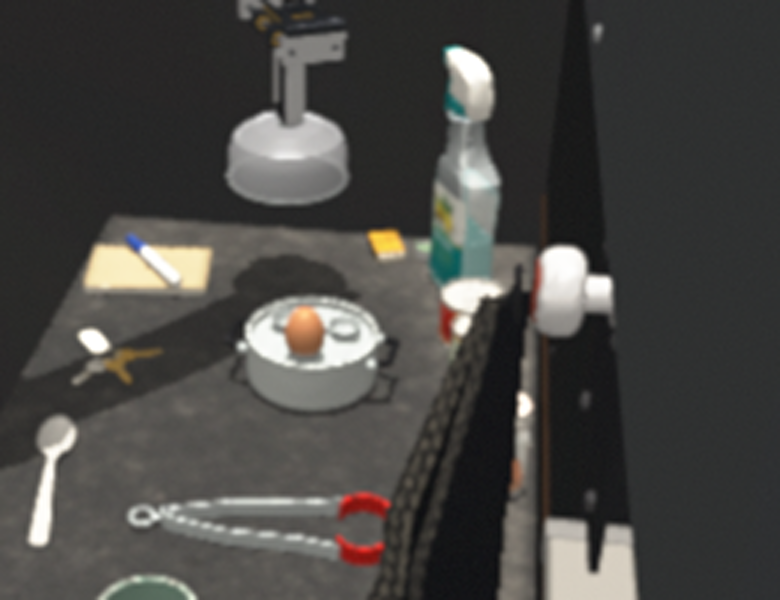

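The lid is held level in the gripper, and the egg stands in the cup nearest the camera (crop 305,330). The lid's landing spot is clear between the clipboard and the sticky notes.

>>> arm_command(moves=[0.015,-0.002,0.05,0,0.015,-0.002,0.13,0,0.015,-0.002,0.21,0,0.015,-0.002,0.28,0,0.015,-0.002,0.32,0,0.015,-0.002,0.335,0,0.015,-0.002,0.34,0,0.015,-0.002,0.345,0,0.015,-0.002,0.345,0,0.015,-0.002,0.345,0])

```text
clock: 6.5
position: [0.4945, 0.3328, 0.0749]
ee_rot: [-3.056, -0.727, -0.002]
wrist_force: [0.5, 0.1, -1.6]
opening: 0.311
finger_force: 35.0
```

>>> arm_command(moves=[0,0,0.003,0,0,0,0.006,0,0,0,0.009,0,0,0,0.009,0])

```text
clock: 6.83
position: [0.4943, 0.3328, 0.0718]
ee_rot: [3.056, 0.728, 0.002]
wrist_force: [-6.2, -6.3, 20.9]
opening: 0.311
finger_force: 35.0
```

>>> arm_command(moves=[0,0,-0.002,0,0,0,-0.002,0,0,0,-0.002,0])

```text
clock: 7.08
position: [0.4942, 0.3329, 0.0719]
ee_rot: [-3.056, -0.728, -0.002]
wrist_force: [-2.5, -2.3, 11.4]
opening: 0.31
finger_force: 35.0
```

>>> arm_command(moves=[0,0,0,0,0,0,0,0,0,0,0,0,0,0,0,0,0,0,0,0,0,0,0,0,0,0,-0.1,0,0,0,-0.2,0,0,0,-0.3,0,0,0,-0.4,0,0,0,-0.4,0], grip=0.2)

```text
clock: 8.0
position: [0.4958, 0.3347, 0.2387]
ee_rot: [-3.053, -0.728, -0.014]
wrist_force: [-0.3, 0.2, -0.1]
opening: 0.8
finger_force: 0.0
```

```bash
cat > b.py <<'E'
from h import *
t=imaging.read_camera('top');cv2.imwrite('pics/t4.png',t)
for th in("egg","mug_white","lid"):
    for q in imaging.regions_of('top',th)[:2]:
        ys,xs=np.nonzero(q['pixels']);print(th,q['p'],q['rect'],xs.mean(),ys.mean())
s=imaging.read_camera('scene');cv2.imwrite('pics/s4.png',s)
for th in("egg","mug_white","lid"):
    for q in imaging.regions_of('scene',th)[:2]:
        ys,xs=np.nonzero(q['pixels']);print(th,q['p'],q['rect'],xs.mean(),ys.mean())
# egg colour centroid
for n,im,(x0,y0,x1,y1) in(("top",t,(160,165,205,215)),("scene",s,(240,150,285,190))):
    c=im[y0:y1,x0:x1].astype(int);m=(c[...,2]-c[...,0]>45);y,x=np.nonzero(m);print(n,len(x),x.min()+x0,x.max()+x0,y.min()+y0,y.max()+y0,x.mean()+x0,y.mean()+y0)
cv2.imwrite('pics/c4.png',np.hstack([cv2.resize(t[130:250,80:280],(400,480*3//6)),cv2.resize(s[140:260,160:360],(400,240))]))
print(togo((.54,-.1415,.12),np.radians(94.2)))
E
python3 b.py
```

```text
egg 0.66 [64.6, 186.8, 56.0, 47.7] 93.85235211923614 210.16301816488124
egg 0.64 [169.1, 178.8, 17.4, 18.4] 178.01005025125627 188.64824120603015
mug_white 0.9 [328.1, 194.8, 45.0, 34.2] 349.0287769784173 212.66598150051388
egg 0.6 [252.9, 162.8, 15.4, 20.1] 260.26262626262627 171.0050505050505
mug_white 0.63 [193.3, 253.4, 34.4, 48.4] 209.41528478731075 276.6229271809661
lid 0.68 [235.7, 129.3, 38.0, 35.8] 256.1144024514811 146.85597548518896
lid 0.49 [254.1, 160.2, 14.1, 22.5] 260.4222222222222 170.57222222222222
top 192 170 185 182 196 177.90104166666666 188.88541666666666
scene 167 255 267 162 177 261.0658682634731 169.61077844311376
(array([-0.4302,  1.1099,  0.2756]), np.float64(0.0628))
```

View pics/c4.png

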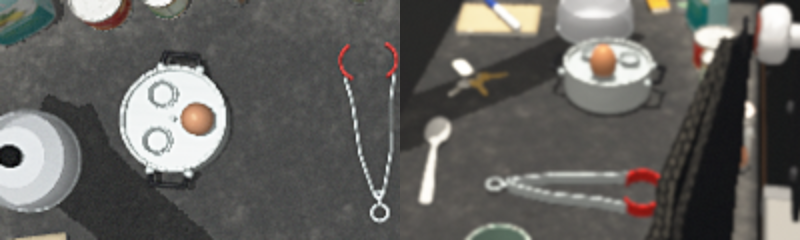

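The lid stands rim down at top px about (93,210). The egg is at top px (178,189), and the empty cups are at about (161,177) and (158,200).

```bash
python3 - <<'E'
from h import *
print("egg top",onz('top',(177.9,188.7),.082),"tri",tri([('top',(177.9,188.7)),('scene',(260.3,170.8))]),"scene",onz('scene',(260.3,171),.08))
c=[onz('top',p,.064)[:2] for p in((161,177),(158.5,200))]; print(c)
# mug: rim ellipse fits from masks; search axis pos minimising silhouette mismatch
from scipy.optimize import minimize
ts=np.linspace(0,2*np.pi,60,endpoint=False)
S={}
for n in('top','scene'):
    imaging.read_camera(n); S[n]=np.array(imaging.regions_of(n,'mug_white')[0]['pixels'])
def body(n,x,y):
    P=np.array([proj(n,(x+.04*np.cos(a),y+.04*np.sin(a),z)) for z in(0.002,.091) for a in ts]).astype(np.float32)
    return cv2.fillConvexPoly(np.zeros((384,512),np.uint8),cv2.convexHull(P*16).round().astype(np.int32),1,shift=4)>0
for n in S:
    best=max(((lambda b:(b&S[n]).sum()/(b|S[n]).sum())(body(n,x,y)),x,y) for x in np.arange(.465,.500,.0025) for y in np.arange(-.38,-.34,.0025))
    print(n,best)
t=cv2.imread('pics/t4.png')
red=lambda c:(c[...,2]>c[...,1]+60)&(c[...,2]>c[...,0]+60)
y,x=np.nonzero(red(t[148:172,245:285].astype(int)));print(x.min()+245,x.max()+245,y.min()+148,y.max()+148)
s=cv2.imread('pics/s4.png');y,x=np.nonzero(red(s[215:255,260:300].astype(int)));print('scene red',x.min()+260,x.max()+260,y.min()+215,y.max()+215,onz('scene',(x.mean()+260,(y.min()+y.max())/2+215),.012))
# arms at mid-length: bright pixels at origin row
for X in(.46,.50,.54,.58):
    u,v=proj('top',(X,-.14,.02));row=t[int(round(v)),235:300].astype(int).min(1);k=[i+235 for i in range(65) if row[i]>110];print(X,k,[round(onz('top',(i,round(v)),.02)[1],4) for i in k])
E
```

```text
egg top [0.54325996 0.08864926 0.082     ] tri [0.54138881 0.08866521 0.0782523 ] scene [0.53970683 0.08350216 0.08      ]
[array([0.57701203, 0.13720126]), array([0.51607792, 0.14256658])]Traceback (most recent call last):
  File "<stdin>", line 14, in <module>
  File "<stdin>", line 14, in <genexpr>
  File "<stdin>", line 11, in body
  File "h.py", line 17, in proj
    i=imaging.camera_info(cam);p=i["R"]@np.array(X)+i["t"];s=p[:2]/p[2];s=s*(1+i["k1"]*(s@s));K=i["camera_matrix"]
ValueError: time passes only in moves, steps and waits
```

```bash
python3 - <<'E'
s=open('h.py').read().replace("def ray","INF={n:imaging.camera_info(n) for n in('top','scene')}\ndef ray").replace("i=imaging.camera_info(cam)","i=INF[cam]")
open('h.py','w').write(s)
E
python3 - <<'E'
from h import *
ts=np.linspace(0,2*np.pi,60,endpoint=False)
S={}
for n in('top','scene'):
    imaging.read_camera(n); S[n]=np.array(imaging.regions_of(n,'mug_white')[0]['pixels'])
def body(n,x,y):
    P=np.array([proj(n,(x+.04*np.cos(a),y+.04*np.sin(a),z)) for z in(0.002,.091) for a in ts]).astype(np.float32)
    return cv2.fillConvexPoly(np.zeros((384,512),np.uint8),cv2.convexHull(P*16).round().astype(np.int32),1,shift=4)>0
for n in S:
    print(n,max(((lambda b:(b&S[n]).sum()/(b|S[n]).sum())(body(n,x,y)),x,y) for x in np.arange(.465,.500,.0025) for y in np.arange(-.38,-.34,.0025)))
t=cv2.imread('pics/t4.png')
red=lambda c:(c[...,2]>c[...,1]+60)&(c[...,2]>c[...,0]+60)
s=cv2.imread('pics/s4.png');y,x=np.nonzero(red(s[215:255,260:300].astype(int)));print('scene red',x.min()+260,x.max()+260,y.min()+215,y.max()+215,onz('scene',(x.mean()+260,(y.min()+y.max())/2+215),.012))
for X in(.46,.50,.54,.58):
    u,v=proj('top',(X,-.14,.02));row=t[int(round(v)),235:300].astype(int).min(1);k=[i+235 for i in range(65) if row[i]>110];print(X,[round(onz('top',(i,round(v)),.02)[1],4) for i in k])
E
```

```text
top (np.float64(0.8833819241982507), np.float64(0.48250000000000004), np.float64(-0.36))
scene (np.float64(0.8653477983407786), np.float64(0.47750000000000004), np.float64(-0.35))
scene red 272 289 224 247 [ 0.62745944 -0.13681844  0.012     ]
0.46 [np.float64(-0.1344), np.float64(-0.1371), np.float64(-0.1398), np.float64(-0.1559)]
0.5 [np.float64(-0.1212), np.float64(-0.1239), np.float64(-0.1618), np.float64(-0.1645)]
0.54 [np.float64(-0.1161), np.float64(-0.1188), np.float64(-0.165)]
0.58 [np.float64(-0.1109), np.float64(-0.1136), np.float64(-0.1655), np.float64(-0.1682)]
```

>>> arm_command(moves=[-0.36,0.92,0,0.063,-0.36,0.92,0,0.063,-0.36,0.92,0,0.063,-0.36,0.92,0,0.063,-0.36,0.92,0,0.063,-0.36,0.92,0,0.063,-0.36,0.92,0,0.063,-0.36,0.92,0,0.063,-0.36,0.92,0,0.063,-0.36,0.92,0,0.063,-0.36,0.92,0,0.063,-0.36,0.92,0,0.063], grip=0.1)

```text
clock: 9.8
position: [0.5312, -0.0617, 0.231]
ee_rot: [-3.14, -0.11, 0.0]
wrist_force: [0.5, 0.7, 0.6]
opening: 0.904
finger_force: 0.0
```

```bash
python3 -c "
from h import *
print(togo((.54,-.1415,.06),np.radians(94)))"
```

```text
(array([0.008 , 0.2006, 0.4275]), np.float64(0.0))
```

>>> arm_command(moves=[0.008,0.2,0.0,0,0.008,0.2,0.1,0,0.008,0.2,0.2,0,0.008,0.2,0.3,0,0.008,0.2,0.38,0,0.008,0.2,0.427,0,0.008,0.2,0.427,0,0.008,0.2,0.427,0])

```text
clock: 10.47
position: [0.5403, -0.1389, 0.0603]
ee_rot: [-3.138, -0.116, 0.002]
wrist_force: [0.3, 0.1, 0.1]
opening: 0.904
finger_force: 0.0
```

```bash
python3 -c "
from h import *
print(togo((.54,-.1415,.003),np.radians(94)))
r=imaging.read_camera('scene');cv2.imwrite('pics/s5.png',cv2.resize(r[150:290,180:350],None,fx=4,fy=4,interpolation=cv2.INTER_CUBIC))"
```

```text
(array([-0.0012,  0.0067,  0.1433]), np.float64(0.0006))
```

View pics/s5.png

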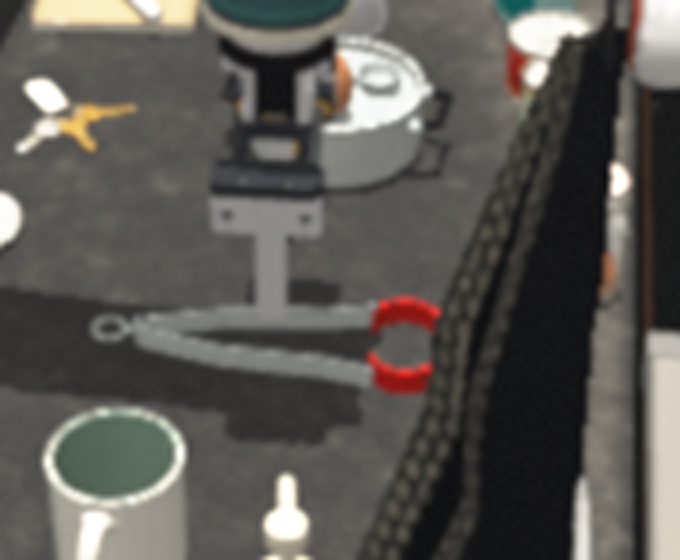

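The near finger is above the tongs at mid-length (crop 275,310), between the ring (110,327) and the jaws (405,345), which matches the origin I computed.

>>> arm_command(moves=[0,0.006,0.06,0,0,0.006,0.11,0,0,0.006,0.13,0,0,0.006,0.14,0,0,0.006,0.142,0,0,0.006,0.142,0])

```text
clock: 11.02
position: [0.5412, -0.1427, 0.0047]
ee_rot: [3.139, 0.113, 0.002]
wrist_force: [-0.6, 1.4, -0.6]
opening: 0.899
finger_force: 0.0
```

>>> arm_command(moves=[0,0,0,0,0,0,0,0,0,0,0,0,0,0,0,0,0,0,0,0,0,0,0,0,0,0,0,0,0,0,0,0], grip=0.52, grip_force=25)

```text
clock: 11.68
position: [0.5406, -0.1426, 0.0036]
ee_rot: [-3.139, -0.113, -0.001]
wrist_force: [1.1, 1.5, 2.9]
opening: 0.479
finger_force: 7.4
```

>>> arm_command(moves=[0,0,-0.03,0,0,0,-0.1,0,0,0,-0.18,0,0,0,-0.26,0,0,0,-0.34,0,0,0,-0.38,0,0,0,-0.38,0])

```text
clock: 12.27
position: [0.542, -0.1431, 0.1599]
ee_rot: [3.138, 0.113, 0.008]
wrist_force: [-0.2, -0.7, -0.9]
opening: 0.482
finger_force: 6.4
```

```bash
cat > j.py <<'E'
from h import *
def jaws():
    out=[]
    red=lambda c:(c[...,2]>c[...,1]+50)&(c[...,2]>c[...,0]+50)&(c[...,2]>1.9*c[...,1])
    o=manip.observe();R=Ro.from_rotvec(o["ee_rot"]).as_matrix();f=R[:,0]*np.sign(R[0,0]); g=o["position"]+f*.09+[0,0,.006]
    for n in('top','scene'):
        im=imaging.read_camera(n);u,v=proj(n,g).astype(int);w=34
        m=red(im[v-w:v+w,u-w:u+w].astype(int)).astype(np.uint8);k,l,st,ce=cv2.connectedComponentsWithStats(m)
        B=[(st[i],ce[i]+[u-w,v-w]) for i in range(1,k) if st[i][4]>8]
        print(n,'expect',proj(n,g).round(1),[(b[0][:4]+[u-w,v-w,0,0],b[0][4],b[1].round(1)) for b in B])
        cv2.imwrite(f'pics/j_{n}_{o["clock"]:.1f}.png',im)
    print('tongs jaw expected',g,'opening mm',o['opening']*94)
if __name__=="__main__":
    jaws()
    o=manip.observe();print(o['finger_force'])
E
python3 j.py
```

```text
top expect [265.8 147.3] []
scene expect [283.8 189.9] [(array([307, 163,   4,  10]), np.int32(30), array([308.2, 167. ])), (array([275, 180,  18,  10]), np.int32(121), array([284. , 184.4])), (array([274, 192,  19,  10]), np.int32(135), array([283.2, 196.7]))]
tongs jaw expected [ 0.63172147 -0.13662219  0.16637092] opening mm 45.28995110516449
6.374578177928925
```

```bash
python3 -c "
from h import *
print(togo((.4522,.081,.16),np.radians(94)))"
```

```text
(array([-0.1794, -0.5739, -0.0105]), np.float64(0.0003))
```

>>> arm_command(moves=[-0.01,-0.03,0,0,-0.03,-0.1,0,0,-0.055,-0.18,0,0,-0.08,-0.26,0,0,-0.105,-0.34,0,0,-0.13,-0.42,0,0,-0.155,-0.5,0,0,-0.172,-0.55,0,0,-0.179,-0.572,0,0,-0.179,-0.572,0,0,-0.179,-0.572,0,0,-0.179,-0.572,0,0])

```text
clock: 13.37
position: [0.4527, 0.0791, 0.155]
ee_rot: [3.139, 0.111, -0.001]
wrist_force: [0.5, -0.9, -1.5]
opening: 0.482
finger_force: 6.4
```

```bash
python3 j.py; python3 - <<'E'
from h import *
print(togo((.4522,.081,.0706),np.radians(94)))
import glob
f=lambda n:max(glob.glob(f'pics/j_{n}_*.png'),key=lambda p:float(p[:-4].split('_')[-1]))
t=cv2.imread(f('top'));s=cv2.imread(f('scene'))
cv2.imwrite('pics/c6.png',np.hstack([cv2.resize(t[140:240,120:220],(400,400),interpolation=2),cv2.resize(s[110:210,210:310],(400,400),interpolation=2)]))
E
```

```text
top expect [173.6 184.8] [(array([182, 175,   6,  19]), np.int32(32), array([185. , 186.4]))]
scene expect [261.6 148. ] [(array([255, 141,  14,   6]), np.int32(61), array([261.8, 143. ])), (array([254, 149,  15,   7]), np.int32(71), array([261.2, 152.6]))]
tongs jaw expected [0.54247043 0.08544966 0.16093523] opening mm 45.297622400992395
6.374533474445343
(array([-0.0011, -0.0046,  0.2114]), np.float64(0.0))
```

View pics/c6.png

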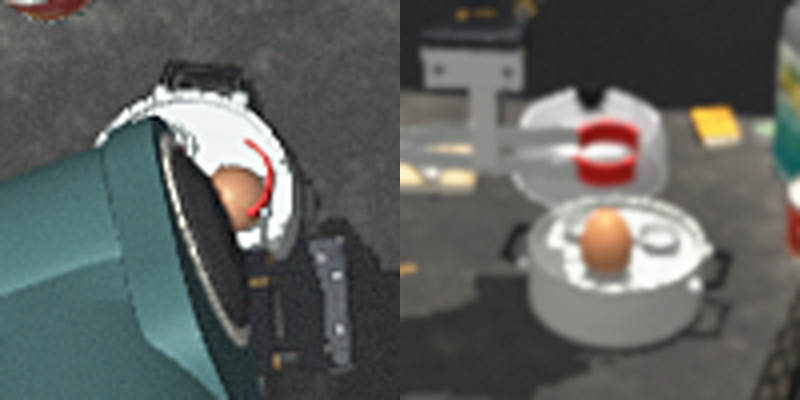

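The jaws hang over the egg: in the scene view they share the egg's column (crop 607), and the top view shows the right jaw arc beside the egg. Before lowering I'll check the egg's position more exactly.

```bash
python3 - <<'E'
from h import *
from scipy.optimize import least_squares
zs=np.linspace(12e-3,57e-3,30);ts=np.linspace(0,2*np.pi,48,endpoint=False)
def rad(z): 
    d=z-.025; return .022*np.sqrt(np.clip(1-(d/(.032 if d>0 else .025))**2,0,1))
def sil(n,x,y):
    P=np.array([proj(n,(x+rad(z)*np.cos(a),y+rad(z)*np.sin(a),.052+z)) for z in zs for a in ts]).astype(np.float32)
    m=cv2.fillConvexPoly(np.zeros((384,512),np.uint8),cv2.convexHull(P*16).round().astype(np.int32),1,shift=4)>0
    return m
for n,im,(x0,y0,x1,y1) in(("top",cv2.imread('pics/t4.png'),(160,165,205,215)),("scene",cv2.imread('pics/s4.png'),(240,150,285,190))):
    c=im.astype(int);M=np.zeros((384,512),bool);M[y0:y1,x0:x1]=(c[...,2]-c[...,0]>35)[y0:y1,x0:x1]
    r=[]
    for x in np.arange(.532,.553,.0015):
        for y in np.arange(.078,.099,.0015):
            b=sil(n,x,y);r.append(((b&M).sum()/(b|M).sum(),x,y))
    r.sort(reverse=True);r=np.array(r[:8]);print(n,M.sum(),r[0].round(4),r.mean(0).round(4))
E
```

```text
top 199 [0.7804 0.5455 0.0885] [0.7752 0.544  0.0898]
scene 173 [0.8317 0.5425 0.0915] [0.8287 0.5414 0.09  ]
```

>>> arm_command(moves=[0,-0.006,0.03,0,0,-0.006,0.07,0,0,-0.006,0.1,0,0,-0.006,0.12,0,0,-0.006,0.135,0,0,-0.006,0.15,0,0,-0.006,0.15,0,0,-0.006,0.15,0])

```text
clock: 14.13
position: [0.4524, 0.0827, 0.0955]
ee_rot: [-3.139, -0.113, 0.0]
wrist_force: [-0.4, -0.4, -1.0]
opening: 0.482
finger_force: 6.4
```

```bash
python3 j.py;python3 -c "
from h import *
print(togo((.4527,.0815,.0706),np.radians(94)))"
```

```text
top expect [176.4 188.1] [(array([184, 180,   6,  17]), np.int32(25), array([187.2, 189.9]))]
scene expect [261.4 164.2] [(array([255, 157,  14,   5]), np.int32(64), array([261.5, 159.1])), (array([254, 166,  14,   7]), np.int32(74), array([260.7, 169.3]))]
tongs jaw expected [0.54220849 0.08914666 0.10153645] opening mm 45.298624878118844
6.374506652355194
(array([-0.0002,  0.0032,  0.0633]), np.float64(0.0003))
```

>>> arm_command(moves=[0,0.002,0.015,0,0,0.002,0.03,0,0,0.002,0.045,0,0,0.002,0.055,0,0,0.002,0.062,0,0,0.002,0.062,0,0,0.002,0.062,0])

```text
clock: 14.82
position: [0.4523, 0.082, 0.0705]
ee_rot: [-3.139, -0.113, 0.001]
wrist_force: [0.3, 1.1, -0.0]
opening: 0.478
finger_force: 6.4
```

```bash
python3 j.py; python3 - <<'E'
from h import *
import glob
f=lambda n:max(glob.glob(f'pics/j_{n}_*.png'),key=lambda p:float(p[:-4].split('_')[-1]))
t=cv2.imread(f('top'));s=cv2.imread(f('scene'))
cv2.imwrite('pics/c7.png',np.hstack([cv2.resize(t[165:215,150:200],(400,400),interpolation=2),cv2.resize(s[145:195,235:285],(400,400),interpolation=2)]))
E
```

```text
top expect [178.3 189.4] [(array([187, 181,   5,  17]), np.int32(20), array([189.5, 189.8]))]
scene expect [261.3 171.2] [(array([254, 172,  13,   8]), np.int32(73), array([260.5, 175.7]))]
tongs jaw expected [0.54209497 0.08850188 0.07646455] opening mm 44.94098589244626
6.374583765864372
```

View pics/c7.png

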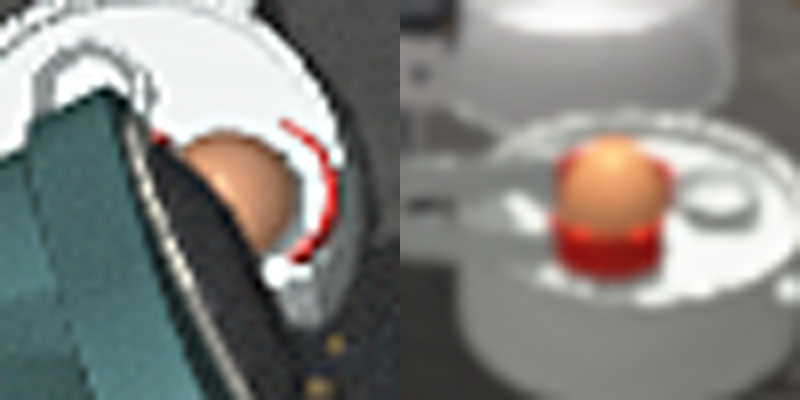

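The egg (scene crop 612,185) sits inside the red jaws, with an even gap to the right jaw arc in the top view. I'm closing gently.

>>> arm_command(moves=[0,0,0,0,0,0,0,0,0,0,0,0,0,0,0,0], grip=0.6, grip_force=20)

```text
clock: 15.25
position: [0.4524, 0.082, 0.0707]
ee_rot: [-3.14, -0.113, -0.0]
wrist_force: [-0.7, -0.2, -1.9]
opening: 0.404
finger_force: 7.6
```

>>> arm_command(moves=[0,0,0,0,0,0,0,0,0,0,0,0,0,0,0,0,0,0,0,0], grip=0.7, grip_force=20)

```text
clock: 15.67
position: [0.4528, 0.0821, 0.0708]
ee_rot: [-3.139, -0.113, -0.001]
wrist_force: [3.5, 0.2, -0.5]
opening: 0.369
finger_force: 20.0
```

>>> arm_command(moves=[0,0,0,0,0,0,0,0,0,0,0,0,0,0,0,0], grip=0.8, grip_force=29)

```text
clock: 16.0
position: [0.4527, 0.082, 0.0707]
ee_rot: [-3.139, -0.113, -0.001]
wrist_force: [4.5, 0.7, 0.3]
opening: 0.365
finger_force: 29.0
```

>>> arm_command(moves=[0,0,-0.02,0,0,0,-0.05,0,0,0,-0.09,0,0,0,-0.14,0,0,0,-0.19,0,0,0,-0.24,0,0,0,-0.27,0,0,0,-0.28,0,0,0,-0.28,0])

```text
clock: 16.75
position: [0.4522, 0.0818, 0.1832]
ee_rot: [3.139, 0.113, 0.0]
wrist_force: [1.0, -0.1, -1.9]
opening: 0.365
finger_force: 29.0
```

```bash
python3 j.py; python3 - <<'E'
from h import *
print(togo((.480-.0898,-.356-.0065,.18),np.radians(94)))
for q in imaging.regions_of('scene','egg')[:2]:print(q['p'],q['rect'])
import glob
f=lambda n:max(glob.glob(f'pics/j_{n}_*.png'),key=lambda p:float(p[:-4].split('_')[-1]))
t=cv2.imread(f('top'));s=cv2.imread(f('scene'))
cv2.imwrite('pics/c8.png',np.hstack([cv2.resize(t[140:240,120:220],(400,400),interpolation=2),cv2.resize(s[110:210,210:310],(400,400),interpolation=2)]))
E
```

```text
top expect [170.3 183.3] [(array([174, 174,   7,  19]), np.int32(44), array([177.8, 183.6]))]
scene expect [261.7 139.3] [(array([254, 134,  15,  13]), np.int32(94), array([261.5, 141.7]))]
tongs jaw expected [0.5419693  0.08830486 0.18925224] opening mm 34.307986911038896
28.973371982574463
(array([-0.2332,  1.0968,  0.0053]), np.float64(0.0003))
0.49 [259.9, 128.9, 8.5, 13.6]
```

View pics/c8.png

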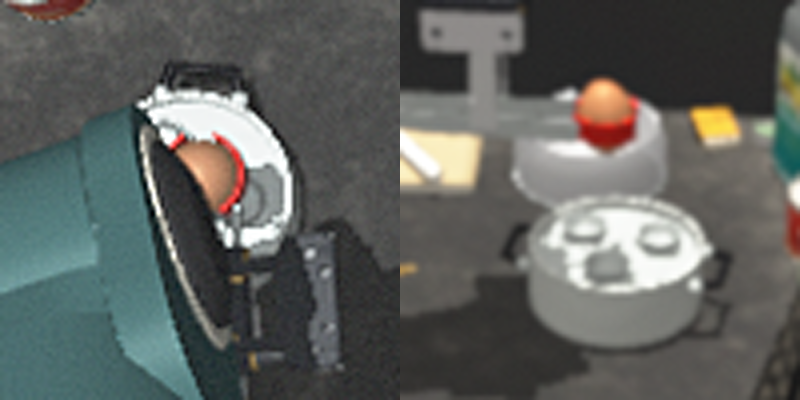

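The egg is out of its cup and held in the closed tongs (scene crop 605,110), and the pan's cups are empty. The lid still stands behind it.

>>> arm_command(moves=[-0.005,0.02,0,0,-0.013,0.06,0,0,-0.026,0.12,0,0,-0.04,0.19,0,0,-0.055,0.26,0,0,-0.07,0.33,0,0,-0.085,0.4,0,0,-0.1,0.47,0,0,-0.115,0.54,0,0,-0.13,0.61,0,0,-0.142,0.67,0,0,-0.152,0.715,0,0,-0.159,0.745,0,0,-0.16,0.75,0,0,-0.16,0.75,0,0])

```text
clock: 18.15
position: [0.4094, -0.2224, 0.182]
ee_rot: [-3.139, -0.111, 0.002]
wrist_force: [0.5, 0.1, -1.8]
opening: 0.367
finger_force: 29.0
```

```bash
python3 j.py; python3 - <<'E'
from h import *
print(togo((.480-.0898,-.356-.0065,.17),np.radians(94)))
print(tri([('scene',(251,275)),('top',(381,170))]),onz('scene',(251,275),.15))
for n in('top','scene'):
    for q in imaging.regions_of(n,'egg')[:1]:print(n,q['p'],q['rect'])
E
```

```text
top expect [300.7 200.8] [(array([291, 191,   7,  19]), np.int32(43), array([293. , 200.1])), (array([304, 191,   5,   3]), np.int32(10), array([306.2, 192. ]))]
scene expect [227.5 195.9] [(array([217, 188,  21,  18]), np.int32(161), array([227.7, 199.1]))]
tongs jaw expected [ 0.499171   -0.21605616  0.18789135] opening mm 34.487997407574916
28.973422050476074
(array([-0.0748,  0.3487,  0.0305]), np.float64(0.0004))
[ 0.58585035 -0.42448781  0.1339606 ] [ 0.59335927 -0.43862341  0.15      ]
top 0.65 [290.0, 192.4, 15.8, 13.6]
scene 0.5 [219.0, 183.5, 17.1, 16.7]
```

>>> arm_command(moves=[-0.005,0.02,0,0,-0.013,0.06,0,0,-0.028,0.13,0,0,-0.043,0.2,0,0,-0.057,0.265,0,0,-0.068,0.315,0,0,-0.073,0.34,0.01,0,-0.075,0.348,0.03,0,-0.075,0.348,0.05,0,-0.075,0.348,0.06,0,-0.075,0.348,0.065,0,-0.075,0.348,0.065,0])

```text
clock: 19.35
position: [0.3904, -0.3617, 0.156]
ee_rot: [-3.139, -0.115, 0.001]
wrist_force: [0.7, -0.2, -0.8]
opening: 0.362
finger_force: 29.0
```

```bash
python3 j.py; python3 - <<'E'
from h import *
print(togo((.480-.0898,-.356-.0065,.155),np.radians(94)))
for n in('top','scene'):
    for th in('egg','mug_white'):
        for q in imaging.regions_of(n,th)[:1]:print(n,th,q['p'],q['rect'])
import glob
f=lambda n:max(glob.glob(f'pics/j_{n}_*.png'),key=lambda p:float(p[:-4].split('_')[-1]))
t=cv2.imread(f('top'));s=cv2.imread(f('scene'))
cv2.imwrite('pics/c9.png',np.hstack([cv2.resize(t[150:270,290:410],(400,400),interpolation=2),cv2.resize(s[190:310,150:270],(400,400),interpolation=2)]))
E
```

```text
top expect [357.4 209.4] [(array([347, 200,   9,  20]), np.int32(56), array([350.3, 210. ])), (array([361, 199,   9,  20]), np.int32(43), array([365.5, 207.7]))]
scene expect [207.3 239.4] [(array([195, 230,  23,  21]), np.int32(192), array([207.7, 243.3]))]
tongs jaw expected [ 0.48017258 -0.35505884  0.16198298] opening mm 34.068596453326485
28.97352486848831
(array([-0.001 ,  0.0004,  0.0045]), np.float64(0.0005))
top egg 0.7 [349.8, 200.7, 16.9, 15.8]
top mug_white 0.87 [327.5, 196.2, 43.9, 33.1]
scene egg 0.49 [202.1, 227.6, 13.0, 18.2]
scene mug_white 0.84 [195.9, 253.9, 33.1, 48.1]
```

View pics/c9.png

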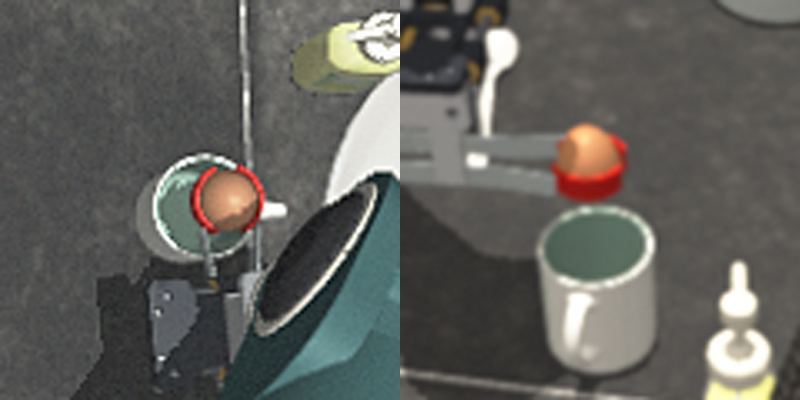

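The egg is held in the red jaws over the white mug in both views. Ray checks put it at (0.480, -0.355), within millimetres of the mug axis, with its bottom about 45 mm above the rim.

```bash
python3 -c "
from h import *
print(manip.observe()['joint_vel'].round(3));print(manip.sign_off())"
```

```text
[ 0.002  0.002  0.    -0.    -0.001 -0.001 -0.001]
the job is handed in; nothing more can be done
None
```

The job is handed in at about 19 s of the 64 s allowed: the lid stands rim down on the free worktop, and the tongs hold the egg about 45 mm above the white mug's rim, with the mug left where it stood.

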